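Push the vial train home and bar the feed lane

TASK

Close up the vial feed lane: push the row of four touching vial carriers along the lane from behind, as one train, until the front carrier is fully home against the end stop. Then push the pivoted bar round until it lies fully across the lane behind the last carrier, and leave everything standing there. Only push: do not lift, tip or separate the carriers, and leave the other things on the freezer where they are.

Things in the scene. Friction and masses are not known exactly. Their poses are not given: they have to be found in the camera images.
- lane: Fixed aluminium feed lane. Origin on the freezer top (z = 0) under its middle; x along it to the end stop, y to the left looking that way, z up. Base plate 274 x 68 mm, its top (the lane's floor) at z = 5 mm. Two low rails from x = -136 to +130 mm, inner faces at y = +-17.5 mm, 8 mm thick, tops at z = 15 mm. The end away from the stop is open.
- stop_face (a point): Centre of the end stop's face at the closed end of the lane, lane x = 125 mm, y = 0: a dark block 10 mm thick, 51 mm wide, top at z = 35 mm. With the train home the carriers' centres lie 16, 48, 80 and 112 mm before this face, the rear face of the last one 128 mm before it (lane x = -3 mm).
- bar_pivot (a point): Foot of the bar on its pivot axis, beside the left rail at lane x = -14, y = +38, z = 17.5 mm. Opposite, on the right rail at lane x = -9 to +5 mm, stands a small dark keeper block 14 x 8 mm, top at z = 29 mm.
- carrier_0: The front carrier of four, nearest the end stop: grey block 32 x 32 x 24 mm with a small amber vial fixed in it, cap top 56 mm above the block's underside; about 0.13 kg. Origin: centre of the underside; x to the stop. Loose in the lane, 1.5 mm clear of each rail; block from z = 5 to 29 mm, above the rails. The row starts touching (gaps under 0.5 mm), 50 to 90 mm short of the stop.
- carrier_1: The second carrier from the end stop: grey block 32 x 32 x 24 mm with a small amber vial fixed in it, cap top 56 mm above the block's underside; about 0.13 kg. Origin: centre of the underside; x to the stop. Loose in the lane, 1.5 mm clear of each rail; block from z = 5 to 29 mm, above the rails.
- carrier_2: The third carrier from the end stop: grey block 32 x 32 x 24 mm with a small amber vial fixed in it, cap top 56 mm above the block's underside; about 0.13 kg. Origin: centre of the underside; x to the stop. Loose in the lane, 1.5 mm clear of each rail; block from z = 5 to 29 mm, above the rails.
- carrier_3: The last carrier, at the rear of the row: grey block 32 x 32 x 24 mm with a small amber vial fixed in it, cap top 56 mm above the block's underside; about 0.13 kg. Origin: centre of the underside; x to the stop. Loose in the lane, 1.5 mm clear of each rail; block from z = 5 to 29 mm, above the rails. The row starts touching (gaps under 0.5 mm), 50 to 90 mm short of the stop.
- bar (a joint): Angle of the bar about its vertical pivot: 0 to 0.15 at the start, beside the left rail, pointing away from the stop (lane -x); 1.571 (limit) straight across the lane (lane -y). Grows anticlockwise from above; stays where left; 0.03 N m turns it. Bar 66 mm long from the axis, 10 mm wide, z = 17.5 to 28.5 mm, passing over the rails; closed, it is 6 mm behind the last carrier at home.
- bar_pin (a point): Top centre of the upright black pin on the bar, 10 mm diameter, 50 mm from the pivot axis, top at z = 47.5 mm.
- spare_vial: Bystander: loose amber vial with a white cap, 27 mm diameter, 58 mm tall, standing just right of the lane; origin under its centre.
- beaker: Bystander: small clear beaker, 45 mm diameter, 52 mm tall, standing just right of the lane; origin under its centre.
- pen: Bystander: thin marker pen, 10 x 135 x 8 mm, lying just left of the lane; origin under its centre, y along it.
- petri: Bystander: two stacked closed petri dishes, 62 mm diameter, 30 mm tall, before the lane's open end; origin under the centre.

How it is judged (in metres and radians):
On the way, in this order (a step that is already met when the one before it is completed fails the run):
1. the train is home against the end stop while the bar is still open (x of carrier_0 in the frame of lane above 0.104 m and x of carrier_1 in the frame of lane above 0.072 m and x of carrier_2 in the frame of lane above 0.04 m and x of carrier_3 in the frame of lane above 0.008 m and value of joint bar below 0.7 rad), for 0.2 s.
2. the bar lies across the lane (value of joint bar above 1.45 rad), for 0.2 s.
At the end, for the whole second after the job is handed in: All four carriers stand flat in the lane within 5 mm of their home places against the end stop, at rest, and the bar is across the lane (at least 1.45 rad) (x of carrier_0 in the frame of lane above 0.104 m and x of carrier_1 in the frame of lane above 0.072 m and x of carrier_2 in the frame of lane above 0.04 m and x of carrier_3 in the frame of lane above 0.008 m and y of carrier_0 in the frame of lane between -0.006 and 0.006 m and y of carrier_1 in the frame of lane between -0.006 and 0.006 m and y of carrier_2 in the frame of lane between -0.006 and 0.006 m and y of carrier_3 in the frame of lane between -0.006 and 0.006 m and value of joint bar above 1.45 rad and linear speed of each of carrier_0, carrier_1, carrier_2, carrier_3 below 0.01 m/s and z of each of carrier_0, carrier_1, carrier_2, carrier_3 in the frame of lane below 0.008 m and angle between each of carrier_0, carrier_1, carrier_2, carrier_3's own z axis and vertical below 0.1 rad); the robot touches nothing.
It fails at once if a carrier is lifted more than 8 mm off the lane (z of any of carrier_0, carrier_1, carrier_2, carrier_3 in the frame of lane above 0.013 m).
It fails at once if a carrier is tipped more than about 17 degrees (angle between any of carrier_0, carrier_1, carrier_2, carrier_3's own z axis and vertical above 0.3 rad).
It fails at once if the train comes apart: a gap of more than 10 mm between neighbours (distance between carrier_0 and carrier_1 above 0.046 m or distance between carrier_1 and carrier_2 above 0.046 m or distance between carrier_2 and carrier_3 above 0.046 m).
It fails at once if a bystander is moved more than 20 mm (distance of any of spare_vial, beaker, pen, petri from where it was at the start of the episode above 0.02 m).
It also fails if it takes over 51 s, if anything falls off the work surface, if the arm or the gripper's body presses on something with over 40 N, if the wrist force passes 120 N, or if a joint passes its speed limit or range.

ROBOT

A 6-joint arm with a two-finger parallel gripper is mounted at the origin on a cart in front of the work surface, level with it; the furniture and walls round the work are solid. World frame = base frame: x ahead of the robot, y to its left, z up, the work surface at z = 0. Lengths are in mm, angles in rad, forces in N, time in s.
With the tool pointing down it reaches from about 350 to 975 mm from the base axis. Payload 4.9 kg.
Tool frame: the origin (TCP) lies midway between the tips of the shut fingers; the grasp point (between the pads) lies 19 mm behind it; z points along the fingers, y is the direction in which the jaws open and shut (so a half turn about z gives the same grasp; the last joint's range is limited). The gripper opens to 85 mm and grips with 20 to 120 N. Pads are 22 mm wide; open, the fingers measure 114 mm over their backs; the gripper's body (76 mm by 85 mm) begins 54 mm behind the grasp point. The pads swing forward as they close: fully open they stand 13 mm farther back than shut.
Start: joints at [1.019, 0.053, 1.613, -0, 1.476, -0.119], TCP at [262.122, 567.357, 231.304] pointing down, gripper open.
Joint ranges: [-3.01, 3.01], [-1.01, 2.22], [0.06, 2.58], [-1.02, 4.17], [0.09, 2.62], [-3.14, 3.14]. Speed limits (rad/s): [2.57, 2.57, 3.14, 3.14, 3.14, 3.14].

INTERFACE

Orientations are given as a rotation vector (axis times angle).
In Python, from workcell import robot gives the robot as it stands.
- The arm moves only by the tool arm_command, never from a script. Its argument "steps" is a list of rows, each an object of numbers: "x", "y", "z": the shift along the tool's x, y, z in cm; "turn": the turn about the tool's z in rad. A call has 1 to 12 rows; each row is the pose to reach, as a shift and turn from the pose measured when the call began, along the tool's axes at that moment; what a row does not reach only later rows make up. A row lasts 1/8 s, in which the tool goes at most 62.5 mm and 10.7 degrees, less where a joint would pass 70% of its speed; a pose out of reach is approached as far as the arm can. A call with a gripper value outside its range is refused whole. "grip" is the opening in per cent of the stroke, from 0 (shut) to 100 (fully open), set as the call begins (left out, the last holds). The fingers move at their own pace and stop on an object; the grip force is fixed at half the most. Time passes only in rows, so rows that repeat a pose let the fingers close. It gives the time, the measured TCP pose, the force and the opening at its end, in the units of the state.
- robot.observe(): the state, without advancing time (a new reading comes with each control period).
- robot.get_image(name): name is "side" or "top"; returns the picture (480x640x3 uint8, red, green, blue); there is no depth.
- robot.get_calibration(name): a dict with "fx", "fy", "cx", "cy" (pixels), "view" (4x4, takes a point from world to camera coordinates). Camera axes: x right, y up, looking along -z (the intrinsics and any distortion apply to the point x, -y, -z); pixel columns grow to the right and rows downward; lengths in mm; the calibration is good to about 2 mm. A picture is of the moment at which its call begins. get_calibration takes no time and is no camera call.
- robot.sign_off(): hands the job in, once; it reports no verdict.
The state is a dict: "clock": time; "joint_pos": joint angles; "joint_vel": joint speeds; "joint_torque": joint torques, N m; "position": TCP position; "ee_rot": TCP orientation; "ft_force": force on the tool from outside, world axes, zero at the start; "moment": the same for the moment, N m; "gripper_width": finger opening in mm.
Only numpy, scipy, OpenCV 4.12 (cv2) and the standard library are available. Lean on these libraries where they do the work, as an engineer would, in place of code of your own. Each camera call takes 0.05 s, during which the arm holds its last target.

## Working session

There is one attempt and no reset: what is moved stays moved. The work goes in short steps, Python scripts to look and compute and a tool call to move; the robot and the scene stay as the last step left them, time stands still between calls to the robot, and variables do not carry over. Pictures are saved under pics/ and viewed, and the job is handed in when it is done.

Besides the shell and the picture viewer there is one more tool, called after "Call:" as name(argument=value, ...), one argument or row to a line, values as JSON. arm_command: Moves the arm, as the interface text tells. Its arguments: {"type":"object","properties":{"steps":{"type":"array","items":{"type":"object","properties":{"x":{"type":"number"},"y":{"type":"number"},"z":{"type":"number"},"turn":{"type":"number"}}}},"grip":{"type":"number"}},"required":["steps"]}

```bash
ls; mkdir -p pics
python3 - <<'E'
from workcell import robot
import cv2
o=robot.observe(); print({k:o[k] for k in('clock','position','ee_rot','gripper_width','ft_force')})
for n in('side','top'):
    cv2.imwrite(f'pics/{n}0.png',robot.get_image(n)[:,:,::-1]); print(robot.get_calibration(n))
E
```

```text
pics
{'clock': 0.0, 'position': array([261.81036578, 566.85479441, 230.0741414 ]), 'ee_rot': array([-6.74444271e-01, -3.06763357e+00,  3.00494493e-03]), 'gripper_width': 85.33281271739187, 'ft_force': array([-0.47969334,  0.08271411,  0.02146391])}
{'fx': 545.6072633244179, 'fy': 545.6072633244179, 'cx': 317.86340309003805, 'cy': 238.23993132507192, 'view': array([[-9.74215682e-01, -2.25136524e-01,  1.47428297e-02,
         4.66018738e+02],
       [ 1.88248680e-01, -7.75097334e-01,  6.03147210e-01,
        -3.00363038e+02],
       [-1.24363338e-01,  5.90370788e-01,  7.97493632e-01,
        -6.94187975e+02],
       [ 0.00000000e+00,  0.00000000e+00,  0.00000000e+00,
         1.00000000e+00]])}
{'fx': 545.9068792498002, 'fy': 545.9068792498002, 'cx': 320.2526387649181, 'cy': 240.8760659948371, 'view': array([[-5.74104640e-03, -9.99312367e-01,  3.66310531e-02,
        -2.43962990e+02],
       [ 9.83989210e-01,  8.80078802e-04,  1.78225871e-01,
        -5.23049144e+02],
       [-1.78135555e-01,  3.70677640e-02,  9.83307533e-01,
        -8.84806826e+02],
       [ 0.00000000e+00,  0.00000000e+00,  0.00000000e+00,
         1.00000000e+00]])}
```

View pics/side0.png

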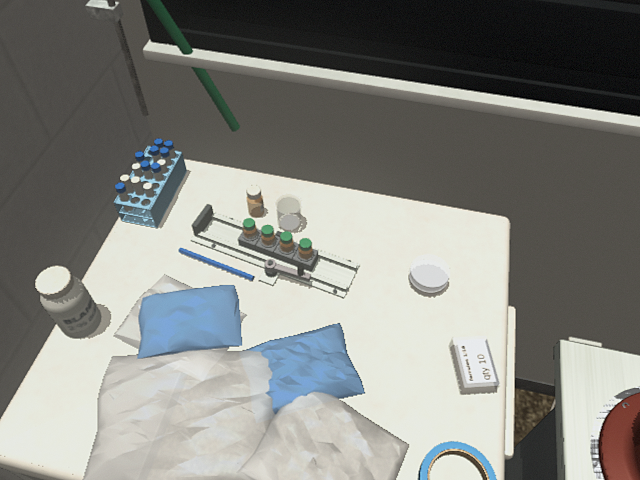

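View pics/top0.png

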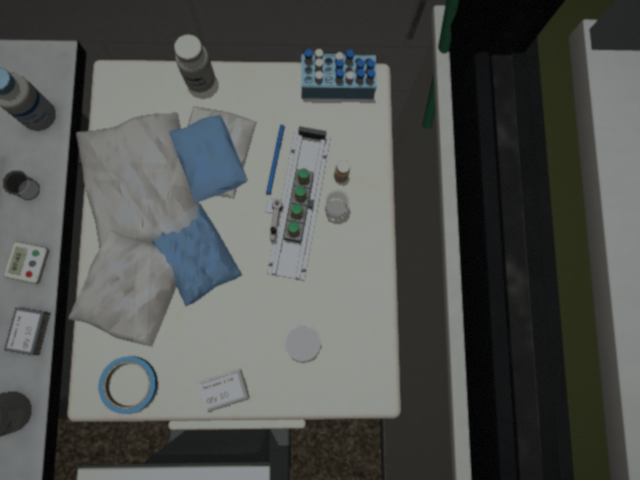

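Run:
```python
import cv2
a=cv2.imread('pics/top0.png')[115:290,225:365]; cv2.imwrite('pics/topc.png',cv2.resize(a,None,fx=3.4,fy=3.4,interpolation=cv2.INTER_CUBIC))
a=cv2.imread('pics/side0.png')[180:300,175:370]; cv2.imwrite('pics/sidec.png',cv2.resize(a,None,fx=4,fy=4,interpolation=cv2.INTER_CUBIC))
```

```text
(no output)
```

View pics/topc.png

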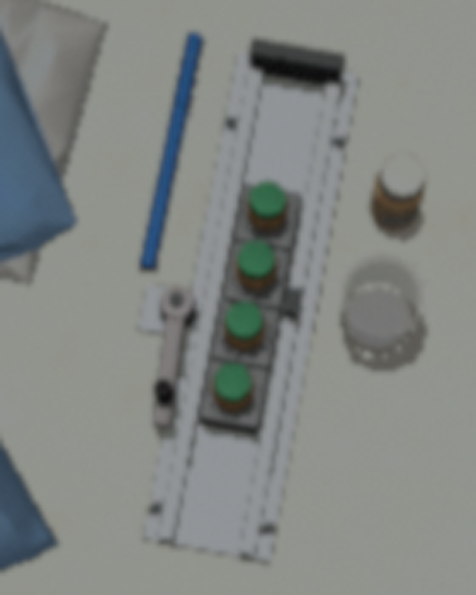

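View pics/sidec.png

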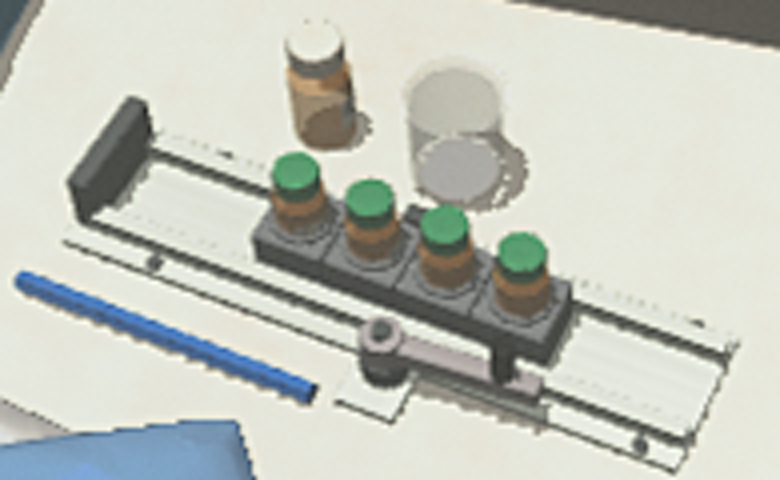

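```bash
cat > h.py <<'E'
import numpy as np, cv2
from scipy.optimize import least_squares
from workcell import robot
C={n:robot.get_calibration(n) for n in('top','side')}
def proj(n,P):
    c=C[n];p=c['view']@np.r_[P,1];return np.array([c['cx']+c['fx']*p[0]/-p[2],c['cy']+c['fy']*p[1]/p[2]])
def unproj(n,uv,z):
    return least_squares(lambda q:proj(n,[q[0],q[1],z])-uv,[500,-250]).x
def L2W(L,p):
    c,s=np.cos(L[2]),np.sin(L[2]);return np.array([L[0]+c*p[0]-s*p[1],L[1]+s*p[0]+c*p[1],p[2]])
def T(a): return np.array(a)/3.4+[225,115]
def S(a): return np.array(a)/4+[175,180]
E
python3 - <<'E'
from h import *
obs=[('top',T((143,541)),(-137,34,5)),('top',T((270,561)),(-137,-34,5)),('side',S((738,343)),(-137,-34,5)),('side',S((678,470)),(-137,34,5)),
('top',T((253,40)),(135,25.5,35)),('top',T((343,55)),(135,-25.5,35)),('side',S((135,98)),(130,-25.5,35)),('side',S((73,180)),(125,25.5,35))]
caps=[('top',T(a)) for a in((268,199),(257,256),(244,319),(233,381))]+[('side',S(a)) for a in((297,170),(371,198),(445,224),(521,251))]
pins=[('top',T((164,388))),('side',S((503,345)))]
def f(v):
    L=v[:3];r=[proj(n,L2W(L,p))-u for n,u,p in obs]
    for i,(n,u) in enumerate(caps): r.append(proj(n,L2W(L,(v[3]-32*(i%4),0,61)))-u)
    b=v[4]
    r+=[proj(n,L2W(L,(-14-50*np.cos(b),38-50*np.sin(b),47.5)))-u for n,u in pins]
    return np.concatenate(r)
s=least_squares(f,[600,-250,-0.2,40,0.1],loss='soft_l1');print(s.x,s.cost);print(f(s.x).reshape(-1,2).round(1))
L=s.x
for n,u in caps: 
    w=unproj(n,u,61);print(n,w)
for n,u in pins: print('pin',n,unproj(n,u,47.5))
for nm,p in dict(pin=(-14-50*np.cos(L[4]),38-50*np.sin(L[4]),47.5),rear=(L[3]-112,0,20),stop=(125,0,20),end=(-137,0,0)).items(): print(nm,L2W(L,p))
for nm,uv,z in(('vial',(404,172),58),('beaker',(382,290),52)):print(nm,unproj('top',T(uv),z))
for uv in((195,37),(149,268)):print('pen',unproj('top',T(uv),8))
print('petri',unproj('top',(303,343),30))
E
```

```text
[ 6.00469066e+02 -2.09304449e+02 -1.79567992e-01  3.96272366e+01
 -1.24883810e+01] 6.534543683547321
[[-0.4 -0.5]
 [-0.1  0.3]
 [ 0.4 -1.6]
 [-0.2  0.1]
 [-0.5 -1.2]
 [ 0.7 -0.6]
 [ 0.6 -0.3]
 [ 2.8  2.1]
 [-0.4 -0. ]
 [-0.5  0.8]
 [ 0.   0. ]
 [-0.2 -0.2]
 [-0.1  0.1]
 [-0.2 -0.4]
 [ 0.  -0.2]
 [ 0.  -0.2]
 [-0.  -0. ]
 [-0.2 -0.1]]
top [ 639.40575492 -217.0554405 ]
top [ 609.32845158 -211.46837829]
top [ 576.49249401 -204.9452424 ]
top [ 544.59171366 -199.50448341]
side [ 639.4007843  -216.50031763]
side [ 607.47164689 -209.97617543]
side [ 576.37294583 -204.50300946]
side [ 544.93927905 -198.83988761]
pin top [ 543.70264682 -164.4079185 ]
pin side [ 543.44493218 -164.20055991]
pin [ 543.73887746 -164.3448021    47.5       ]
rear [ 529.25998869 -196.37834574   20.        ]
stop [ 723.45918417 -231.63001513   20.        ]
end [ 465.67189707 -184.8356286     0.        ]
vial [ 655.17912546 -287.03710396]
beaker [ 594.13727626 -275.40812011]
pen [ 747.93056643 -177.49762374]
pen [ 617.19290631 -153.80895194]
petri [ 350.32653992 -215.76783298]
```

```bash
cat >> h.py <<'E'
from scipy.spatial.transform import Rotation as R
L=[600.47,-209.30,-0.17957]
def state():
    o=robot.observe();M=R.from_rotvec(o['ee_rot']).as_matrix();p=o['position']
    yaw=np.arctan2(M[1,0],M[0,0]); c,s=np.cos(L[2]),np.sin(L[2]);d=p[:2]-L[:2]
    print('t',o['clock'],'lane xy',(c*d[0]+s*d[1]).round(1),(-s*d[0]+c*d[1]).round(1),'z',p[2].round(1),'toolx yaw-lane',(yaw-L[2]).round(3),'zax',M[:,2].round(3),'F',o['ft_force'].round(1),'w',o['gripper_width'])
    return o,M
def go(p):
    o,M=state();w=L2W(L,p);print('move cm tool',(M.T@(w-o['position'])/10).round(2))
E
python3 -c "
from h import *
go((-105,-1,150));go((-105,-1,18))"
```

```text
t 0.1 lane xy -471.8 703.2 z 230.2 toolx yaw-lane 2.888 zax [-0.001 -0.002 -1.   ] F [ 0.1 -0.5  0.3] w 85.2350435435903
move cm tool [-53.16 -58.97   8.12]
t 0.1 lane xy -471.8 703.2 z 230.2 toolx yaw-lane 2.888 zax [-0.001 -0.002 -1.   ] F [ 0.1 -0.5  0.3] w 85.2350435435903
move cm tool [-53.16 -58.94  21.32]
```

Call:
arm_command(
  grip=0,
  steps=[
    {"x": -5, "y": -5.5, "z": 0},
    {"x": -9, "y": -10, "z": 0},
    {"x": -13, "y": -14.5, "z": 0},
    {"x": -17, "y": -19, "z": 0, "turn": -0.05},
    {"x": -21, "y": -23.5, "z": 0, "turn": -0.1},
    {"x": -25, "y": -28, "z": 0, "turn": -0.15},
    {"x": -29, "y": -32.5, "z": 0, "turn": -0.2},
    {"x": -33, "y": -37, "z": 0, "turn": -0.25},
    {"x": -37, "y": -41, "z": 0, "turn": -0.25},
    {"x": -41, "y": -45, "z": 0, "turn": -0.25},
    {"x": -45, "y": -50, "z": 2, "turn": -0.25},
    {"x": -49, "y": -54.5, "z": 5, "turn": -0.25},
  ],
)

```text
schema error: expected keys x, y, z, turn
```

```bash
python3 -c "
from h import *
go((-105,-1,80))"
```

```text
t 0.1 lane xy -471.8 703.2 z 230.2 toolx yaw-lane 2.888 zax [-0.001 -0.002 -1.   ] F [ 0.1 -0.5  0.3] w 85.2350435435903
move cm tool [-53.16 -58.96  15.12]
```

Call:
arm_command(
  grip=0,
  steps=[
    {"x": -4, "y": -4.5, "z": 0, "turn": 0},
    {"x": -8, "y": -9, "z": 0, "turn": 0},
    {"x": -12, "y": -13.5, "z": 0, "turn": 0},
    {"x": -16, "y": -18, "z": 0, "turn": -0.05},
    {"x": -20, "y": -22.5, "z": 0, "turn": -0.1},
    {"x": -24, "y": -27, "z": 0, "turn": -0.15},
    {"x": -28, "y": -31.5, "z": 0, "turn": -0.2},
    {"x": -32, "y": -36, "z": 0, "turn": -0.25},
    {"x": -36, "y": -40, "z": 0, "turn": -0.25},
    {"x": -40, "y": -44.5, "z": 0, "turn": -0.25},
    {"x": -44, "y": -49, "z": 2, "turn": -0.25},
    {"x": -48, "y": -53.5, "z": 5, "turn": -0.25},
  ],
)

```text
clock: 1.6
position: [472.4, -117.6, 183.9]
ee_rot: [0.288, 3.127, -0.004]
ft_force: [0.8, 0.9, 0.4]
gripper_width: 0.1
```

```bash
python3 -c "
from h import *
go((-105,-1,80))"
```

```text
t 1.6 lane xy -142.3 67.3 z 183.9 toolx yaw-lane 3.138 zax [ 0.002 -0.002 -1.   ] F [0.8 0.9 0.4] w 0.09621599205367715
move cm tool [-3.74 -6.8  10.41]
```

Call:
arm_command(
  steps=[
    {"x": -2, "y": -3.5, "z": 3, "turn": 0},
    {"x": -3.7, "y": -6.8, "z": 6, "turn": 0},
    {"x": -3.7, "y": -6.8, "z": 9, "turn": 0},
    {"x": -3.7, "y": -6.8, "z": 10.4, "turn": 0},
    {"x": -3.7, "y": -6.8, "z": 10.4, "turn": 0},
  ],
)

```text
clock: 2.22
position: [495.7, -190.7, 78.9]
ee_rot: [-0.287, -3.128, 0.002]
ft_force: [-0.1, 0.1, 1.1]
gripper_width: 0.2
```

Run:
```python
from h import *
go((-105,-1,18))
a=robot.get_image('side')[180:300,200:395,::-1]; cv2.imwrite('pics/s1.png',cv2.resize(a,None,fx=4,fy=4,interpolation=cv2.INTER_CUBIC))
```

```text
t 2.225 lane xy -106.4 -0.4 z 78.9 toolx yaw-lane 3.138 zax [-0.001 -0.001 -1.   ] F [-0.1  0.1  1.1] w 0.21322246995335112
move cm tool [-0.15 -0.05  6.09]
```

View pics/s1.png

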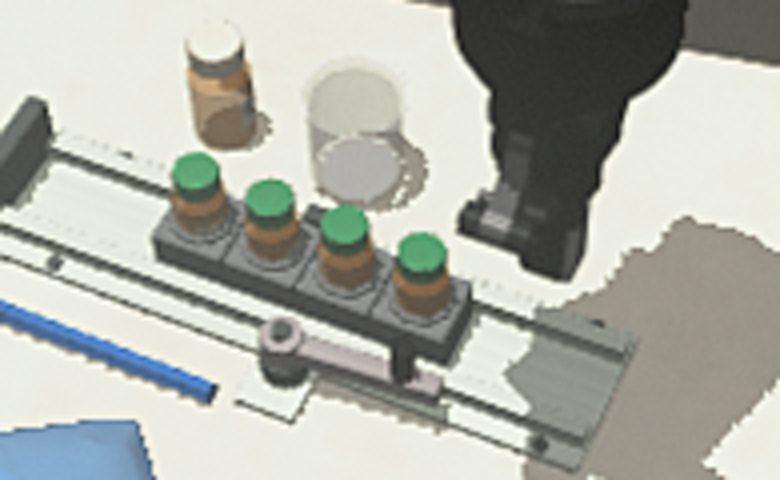

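Call:
arm_command(
  steps=[
    {"x": 0, "y": 0, "z": 2.5, "turn": 0},
    {"x": 0, "y": 0, "z": 4.8, "turn": 0},
    {"x": 0, "y": 0, "z": 6, "turn": 0},
    {"x": 0, "y": 0, "z": 6, "turn": 0},
  ],
)

```text
clock: 2.78
position: [496.8, -191.0, 20.6]
ee_rot: [0.286, 3.127, -0.003]
ft_force: [-1.1, -0.2, -1.0]
gripper_width: 0.2
```

Run:
```python
from h import *
go((-84,-1,18))
a=robot.get_image('side')[180:300,200:395,::-1]; cv2.imwrite('pics/s2.png',cv2.resize(a,None,fx=4,fy=4,interpolation=cv2.INTER_CUBIC))
a=robot.get_image('top')[115:290,225:365,::-1]; cv2.imwrite('pics/t2.png',cv2.resize(a,None,fx=3.4,fy=3.4,interpolation=cv2.INTER_CUBIC))
```

```text
t 2.775 lane xy -105.3 -0.6 z 20.6 toolx yaw-lane 3.139 zax [ 0.001 -0.002 -1.   ] F [-1.1 -0.2 -1. ] w 0.16362967438451903
move cm tool [-2.13 -0.04  0.26]
```

View pics/s2.png

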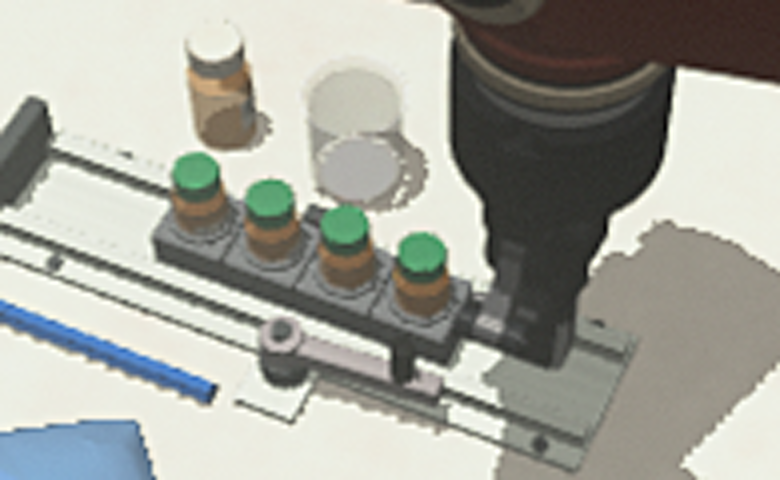

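View pics/t2.png

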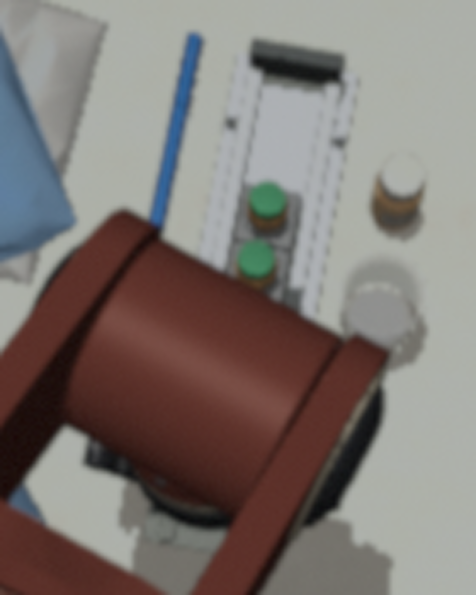

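Call:
arm_command(
  steps=[
    {"x": -0.6, "y": 0, "z": 0.2, "turn": 0},
    {"x": -1.1, "y": 0, "z": 0.2, "turn": 0},
    {"x": -1.5, "y": 0, "z": 0.2, "turn": 0},
    {"x": -1.9, "y": 0, "z": 0.2, "turn": 0},
    {"x": -2.3, "y": 0, "z": 0.2, "turn": 0},
    {"x": -2.7, "y": 0, "z": 0.2, "turn": 0},
    {"x": -3.1, "y": 0, "z": 0.2, "turn": 0},
    {"x": -3.5, "y": 0, "z": 0.2, "turn": 0},
    {"x": -3.8, "y": 0, "z": 0.2, "turn": 0},
    {"x": -4.1, "y": 0, "z": 0.2, "turn": 0},
  ],
)

```text
clock: 4.12
position: [536.3, -198.7, 19.5]
ee_rot: [-0.286, -3.127, 0.003]
ft_force: [-6.9, 1.1, 5.6]
gripper_width: 0.4
```

Run:
```python
from h import *
go((-14,-1,18))
a=robot.get_image('side')[180:300,175:370,::-1]; cv2.imwrite('pics/s3.png',cv2.resize(a,None,fx=4,fy=4,interpolation=cv2.INTER_CUBIC))
```

```text
t 4.125 lane xy -65.1 -1.0 z 19.5 toolx yaw-lane 3.139 zax [-0.002 -0.002 -1.   ] F [-6.9  1.1  5.6] w 0.43285298109604403
move cm tool [-5.11  0.01  0.14]
```

View pics/s3.png

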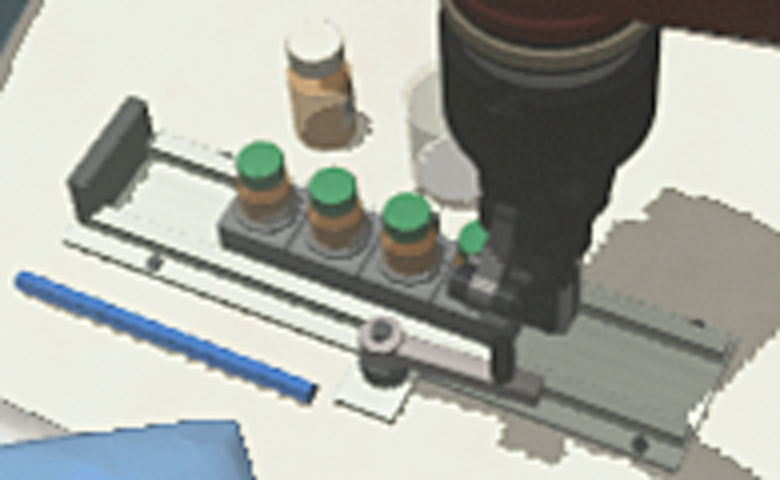

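Call:
arm_command(
  steps=[
    {"x": -0.5, "y": 0, "z": 0, "turn": 0},
    {"x": -0.9, "y": 0, "z": 0, "turn": 0},
    {"x": -1.3, "y": 0, "z": 0, "turn": 0},
    {"x": -1.7, "y": 0, "z": 0, "turn": 0},
    {"x": -2.1, "y": 0, "z": 0, "turn": 0},
    {"x": -2.5, "y": 0, "z": 0, "turn": 0},
    {"x": -2.9, "y": 0, "z": 0, "turn": 0},
    {"x": -3.3, "y": 0, "z": 0, "turn": 0},
    {"x": -3.6, "y": 0, "z": 0, "turn": 0},
    {"x": -3.9, "y": 0, "z": 0, "turn": 0},
  ],
)

```text
clock: 5.42
position: [573.7, -205.5, 19.2]
ee_rot: [-0.285, -3.124, 0.002]
ft_force: [-6.9, 1.5, 4.8]
gripper_width: 0.0
```

Run:
```python
from h import *
go((-14,-1,18))
a=robot.get_image('side')[180:300,175:370,::-1]; cv2.imwrite('pics/s4.png',cv2.resize(a,None,fx=4,fy=4,interpolation=cv2.INTER_CUBIC))
```

```text
t 5.425 lane xy -27.1 -1.0 z 19.2 toolx yaw-lane 3.139 zax [-0.005 -0.001 -1.   ] F [-6.9  1.5  4.8] w 0.04344232404604059
move cm tool [-1.31  0.01  0.11]
```

View pics/s4.png

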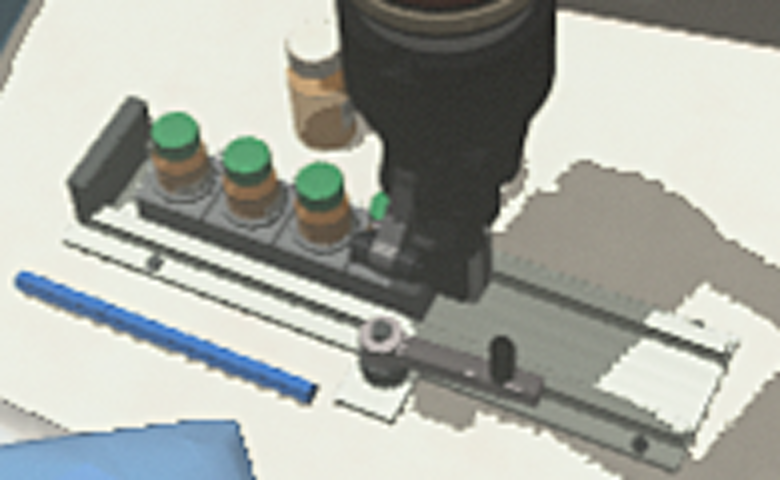

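Run:
```python
from h import *
for a in((177,130),(247,156),(321,183)):
    w=unproj('side',S(a),61);d=w-L[:2];c,s=np.cos(L[2]),np.sin(L[2]);print(c*d[0]+s*d[1],-s*d[0]+c*d[1])
```

```text
92.34681065827614 1.1159141867511249
60.7593702236261 1.5750017926667041
28.064532504053325 1.8371406877768273
```

Call:
arm_command(
  steps=[
    {"x": -0.5, "y": 0, "z": 0, "turn": 0},
    {"x": -0.9, "y": 0, "z": 0, "turn": 0},
    {"x": -1.2, "y": 0, "z": 0, "turn": 0},
    {"x": -1.5, "y": 0, "z": 0, "turn": 0},
    {"x": -1.7, "y": 0, "z": 0, "turn": 0},
    {"x": -1.7, "y": 0, "z": 0, "turn": 0},
  ],
)

```text
clock: 6.22
position: [588.3, -208.1, 18.9]
ee_rot: [-0.284, -3.117, 0.001]
ft_force: [-11.1, 1.5, 8.8]
gripper_width: -0.3
```

Run:
```python
from h import *
state()
a=robot.get_image('side')[180:300,175:370,::-1]; cv2.imwrite('pics/s5.png',cv2.resize(a,None,fx=4,fy=4,interpolation=cv2.INTER_CUBIC))
```

```text
t 6.225 lane xy -12.2 -1.0 z 18.9 toolx yaw-lane 3.139 zax [-0.012  0.001 -1.   ] F [-11.1   1.5   8.8] w -0.2963820337216536
```

View pics/s5.png

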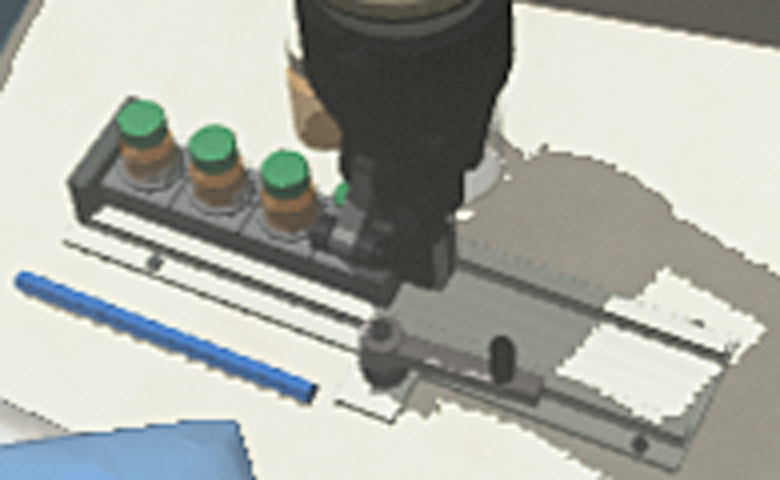

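Call:
arm_command(
  steps=[
    {"x": -0.3, "y": 0, "z": 0, "turn": 0},
    {"x": -0.5, "y": 0, "z": 0, "turn": 0},
    {"x": -0.5, "y": 0, "z": 0, "turn": 0},
    {"x": -0.5, "y": 0, "z": 0, "turn": 0},
  ],
)

```text
clock: 6.78
position: [588.3, -208.0, 18.6]
ee_rot: [-0.282, -3.103, -0.003]
ft_force: [-19.0, 2.9, 15.7]
gripper_width: -0.1
```

Run:
```python
from h import *
state()
a=robot.get_image('side')[180:300,175:370,::-1]; cv2.imwrite('pics/s6.png',cv2.resize(a,None,fx=4,fy=4,interpolation=cv2.INTER_CUBIC))
for a in((142,119),(213,144),(286,168)):
    w=unproj('side',S(a),61);d=w-L[:2];c,s=np.cos(L[2]),np.sin(L[2]);print(c*d[0]+s*d[1],-s*d[0]+c*d[1])
```

```text
t 6.775 lane xy -12.2 -0.9 z 18.6 toolx yaw-lane 3.14 zax [-0.025  0.004 -1.   ] F [-19.    2.9  15.7] w -0.05237459533644727
107.82462012569765 1.7869995662846492
75.8777810104364 1.6345494223030883
43.9781562209414 0.7231626168568921
```

View pics/s6.png

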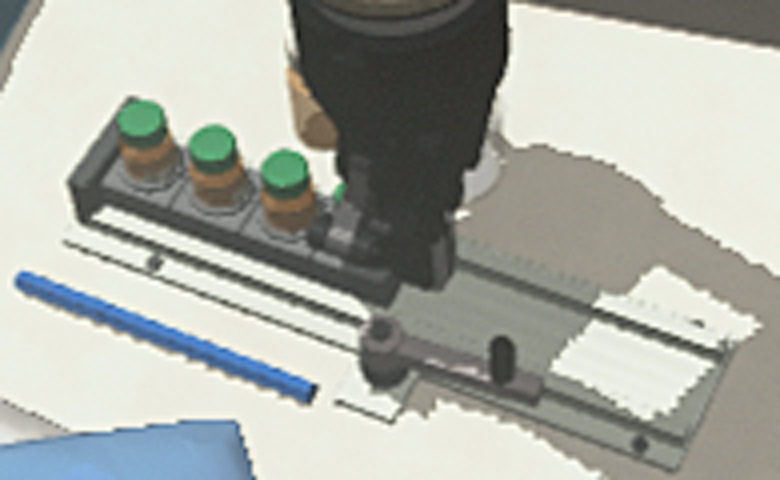

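Call:
arm_command(
  steps=[
    {"x": 0.6, "y": 0, "z": 0, "turn": 0},
    {"x": 1.5, "y": 0, "z": 0, "turn": 0},
    {"x": 3, "y": 0, "z": 0, "turn": 0},
    {"x": 3, "y": 0, "z": -4, "turn": 0},
    {"x": 3, "y": 0, "z": -8, "turn": 0},
    {"x": 3, "y": 0, "z": -8, "turn": 0},
  ],
)

```text
clock: 7.58
position: [563.1, -204.2, 104.0]
ee_rot: [-0.283, -3.112, 0.002]
ft_force: [-0.1, 0.3, -0.8]
gripper_width: 0.0
```

Run:
```python
from h import *
go((-64,60,34))
a=robot.get_image('side')[180:300,175:370,::-1]; cv2.imwrite('pics/s7.png',cv2.resize(a,None,fx=4,fy=4,interpolation=cv2.INTER_CUBIC))
```

```text
t 7.575 lane xy -37.7 -1.6 z 104.0 toolx yaw-lane 3.14 zax [-0.017  0.    -1.   ] F [-0.1  0.3 -0.8] w 0.008474510317786697
move cm tool [2.52 6.18 7.02]
```

View pics/s7.png

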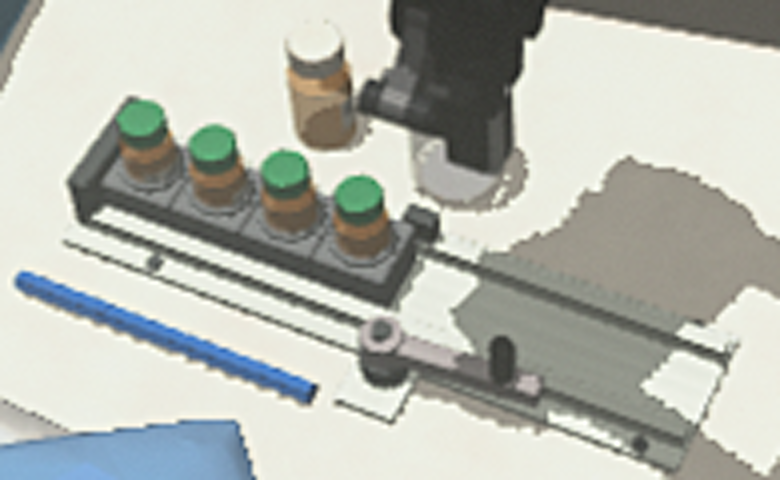

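Call:
arm_command(
  steps=[
    {"x": 1.2, "y": 3, "z": 0, "turn": 0},
    {"x": 2.5, "y": 6.4, "z": 0, "turn": 0},
    {"x": 2.5, "y": 6.4, "z": 2, "turn": 0},
    {"x": 2.5, "y": 6.4, "z": 5, "turn": 0},
    {"x": 2.5, "y": 6.4, "z": 6.9, "turn": 0},
    {"x": 2.5, "y": 6.4, "z": 6.9, "turn": 0},
  ],
)

```text
clock: 8.38
position: [544.9, -135.5, 29.7]
ee_rot: [-0.283, -3.102, -0.003]
ft_force: [0.6, 0.5, 0.0]
gripper_width: -0.1
```

Run:
```python
from h import *
go((-54,23,34))
a=robot.get_image('side')[180:300,175:370,::-1]; cv2.imwrite('pics/s8.png',cv2.resize(a,None,fx=4,fy=4,interpolation=cv2.INTER_CUBIC))
```

```text
t 8.375 lane xy -67.9 62.7 z 29.7 toolx yaw-lane 3.139 zax [-0.027  0.004 -1.   ] F [0.6 0.5 0. ] w -0.13247789755283146
move cm tool [-1.39 -3.96 -0.46]
```

View pics/s8.png

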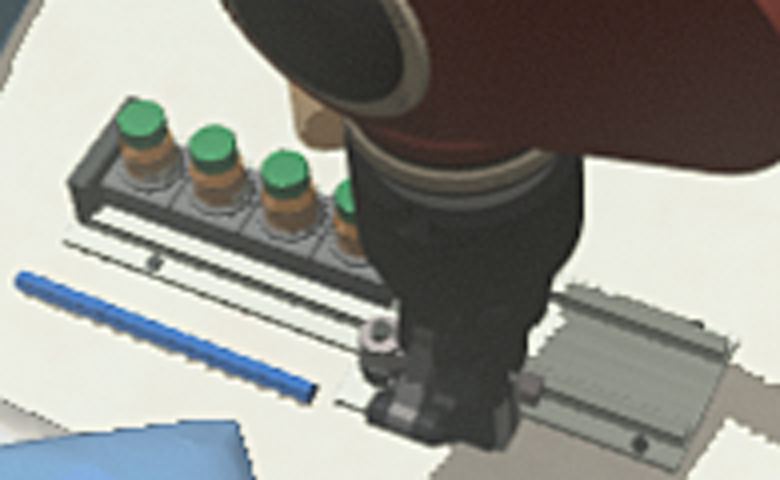

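Run:
```python
from h import *
for p in((-67.9,62.7,29.7),(-56.9,62.7,29.7),(-78.9,62.7,29.7),(-67.9,78,29.7),(-67.9,48,29.7),(-67.9,62.7,100)): print(p,(proj('side',L2W(L,p))-[175,180])*4)
import cv2
a=robot.get_image('side')[230:310,235:325,::-1]; cv2.imwrite('pics/s9.png',cv2.resize(a,None,fx=7,fy=7,interpolation=cv2.INTER_CUBIC).clip(0,90)*2.8)
```

```text
(-67.9, 62.7, 29.7) [481.16008978 432.65173609]
(-56.9, 62.7, 29.7) [454.57466194 422.5751337 ]
(-78.9, 62.7, 29.7) [507.9088538  442.79024735]
(-67.9, 78, 29.7) [463.8961655  464.82347494]
(-67.9, 48, 29.7) [497.41062737 402.36846775]
(-67.9, 62.7, 100) [477.48606083 325.92906588][ WARN:0@2.034] global loadsave.cpp:1063 imwrite_ Unsupported depth image for selected encoder is fallbacked to CV_8U.
```

View pics/s9.png

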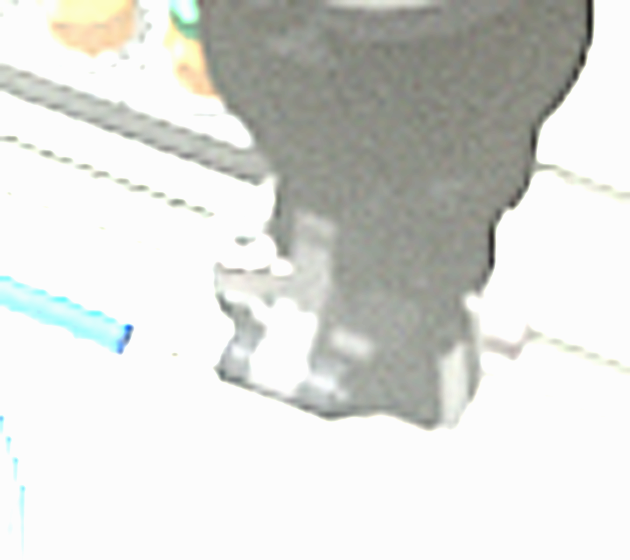

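Run:
```python
from h import *
import numpy as np
a=cv2.imread('pics/s7.png')[0:220,320:580].astype(float); cv2.imwrite('pics/s7b.png',np.clip(cv2.resize(a,None,fx=2.6,fy=2.6,interpolation=cv2.INTER_CUBIC)*3,0,255).astype(np.uint8))
print((proj('side',L2W(L,(-37.7,-1.6,104)))-[175,180])*4)
a=robot.get_image('top')[120:300,190:340,::-1].astype(float); cv2.imwrite('pics/t9.png',np.clip(cv2.resize(a,None,fx=3.3,fy=3.3,interpolation=cv2.INTER_CUBIC)*2,0,255).astype(np.uint8))
```

```text
[476.02287174 160.57195748]
```

View pics/s7b.png

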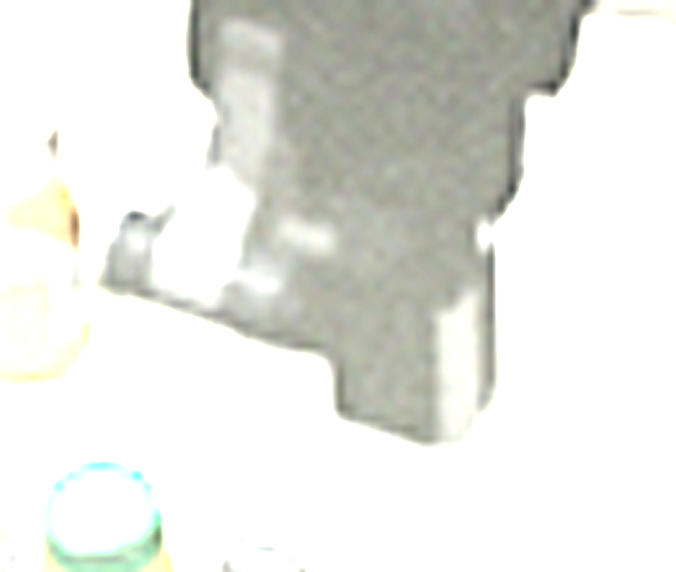

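View pics/t9.png

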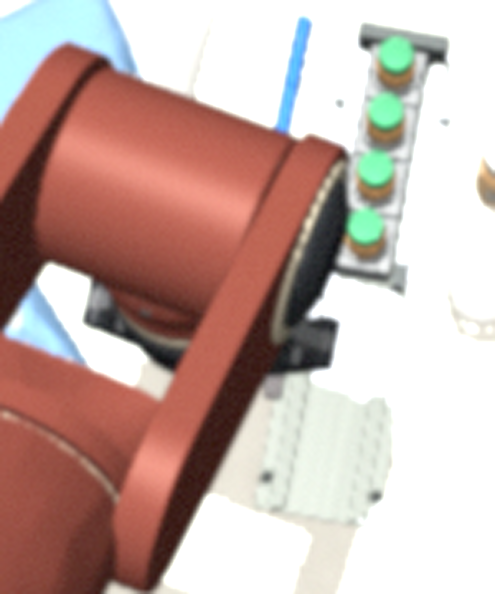

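Call:
arm_command(
  steps=[
    {"x": -0.4, "y": 0, "z": -0.5, "turn": 0},
    {"x": -0.8, "y": -0.4, "z": -0.5, "turn": 0},
    {"x": -1, "y": -0.8, "z": -0.5, "turn": 0},
    {"x": -1, "y": -1.2, "z": -0.5, "turn": 0},
    {"x": -1, "y": -1.6, "z": -0.5, "turn": 0},
    {"x": -1, "y": -2, "z": -0.5, "turn": 0},
    {"x": -1.2, "y": -2.4, "z": -0.5, "turn": 0},
    {"x": -1.4, "y": -2.8, "z": -0.5, "turn": 0},
    {"x": -1.4, "y": -3.2, "z": -0.5, "turn": 0},
    {"x": -1.4, "y": -3.6, "z": -0.5, "turn": 0},
    {"x": -1.4, "y": -4, "z": -0.5, "turn": 0},
    {"x": -1.4, "y": -4, "z": -0.5, "turn": 0},
  ],
)

```text
clock: 10.02
position: [554.6, -178.6, 38.6]
ee_rot: [-0.283, -3.109, 0.001]
ft_force: [2.3, 2.0, 0.8]
gripper_width: -0.2
```

Run:
```python
from h import *
go((-54,23,34))
a=robot.get_image('side')[180:300,175:370,::-1]; cv2.imwrite('pics/s10.png',cv2.resize(a,None,fx=4,fy=4,interpolation=cv2.INTER_CUBIC))
```

```text
t 10.025 lane xy -50.6 22.0 z 38.6 toolx yaw-lane 3.139 zax [-0.02   0.001 -1.   ] F [2.3 2.  0.8] w -0.20697380970983537
move cm tool [0.33 0.1  0.47]
```

View pics/s10.png

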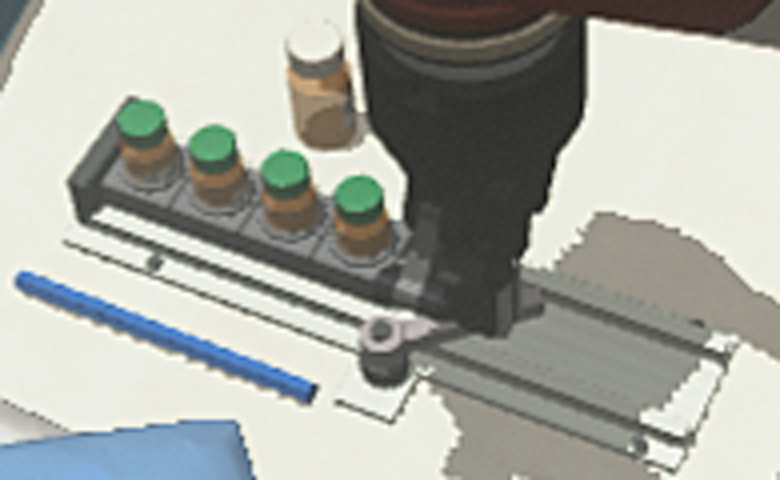

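Call:
arm_command(
  steps=[
    {"x": 0, "y": 0.6, "z": 0, "turn": 0},
    {"x": 0, "y": 0.6, "z": -2, "turn": 0},
    {"x": 0, "y": 0.6, "z": -4, "turn": 0},
    {"x": 2, "y": 0, "z": -4, "turn": 0},
    {"x": 4.5, "y": -2, "z": -4, "turn": 0},
    {"x": 4.5, "y": -2, "z": -4, "turn": 0},
  ],
)

```text
clock: 10.82
position: [506.9, -191.0, 81.2]
ee_rot: [-0.286, -3.11, 0.003]
ft_force: [-0.5, 0.2, -0.7]
gripper_width: -0.1
```

Run:
```python
from h import *
go((-90,0,34))
a=robot.get_image('side')[180:300,175:370,::-1]; cv2.imwrite('pics/s11.png',cv2.resize(a,None,fx=4,fy=4,interpolation=cv2.INTER_CUBIC))
```

```text
t 10.825 lane xy -95.3 1.3 z 81.2 toolx yaw-lane 3.138 zax [-0.018 -0.    -1.   ] F [-0.5  0.2 -0.7] w -0.08847019667920081
move cm tool [-0.62 -0.11  4.71]
```

View pics/s11.png

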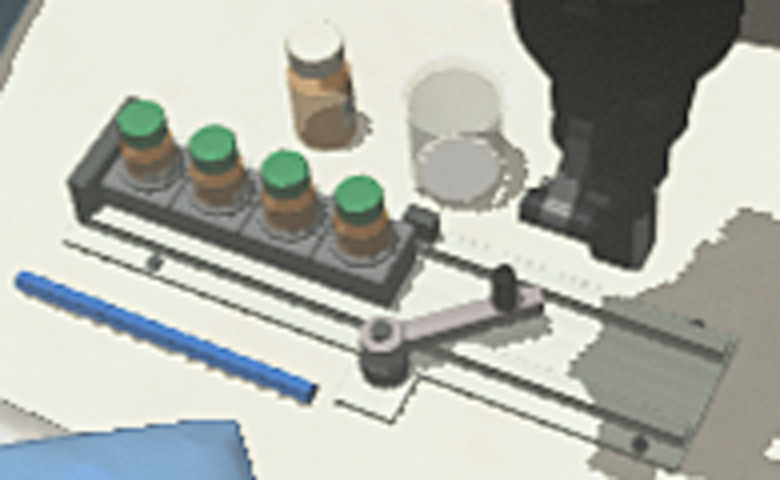

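Call:
arm_command(
  steps=[
    {"x": 0, "y": -0.5, "z": 2, "turn": 0},
    {"x": 0, "y": -0.5, "z": 4.2, "turn": 0},
    {"x": -0.5, "y": -0.5, "z": 4.4, "turn": 0},
    {"x": -1.2, "y": -0.5, "z": 4.4, "turn": 0},
    {"x": -2, "y": -0.5, "z": 4.4, "turn": 0},
    {"x": -2.6, "y": -0.5, "z": 4.4, "turn": 0},
    {"x": -3.2, "y": -0.6, "z": 4.4, "turn": 0},
    {"x": -3.8, "y": -0.7, "z": 4.4, "turn": 0},
    {"x": -4.4, "y": -0.8, "z": 4.4, "turn": 0},
    {"x": -4.9, "y": -0.9, "z": 4.4, "turn": 0},
    {"x": -5.4, "y": -1, "z": 4.4, "turn": 0},
  ],
)

```text
clock: 12.25
position: [554.4, -217.1, 36.8]
ee_rot: [-0.283, -3.102, 0.023]
ft_force: [-16.5, -22.3, 4.7]
gripper_width: -0.0
```

Run:
```python
from h import *
go((-26,-10,35))
a=robot.get_image('side')[180:300,175:370,::-1]; cv2.imwrite('pics/s12.png',cv2.resize(a,None,fx=4,fy=4,interpolation=cv2.INTER_CUBIC))
```

```text
t 12.25 lane xy -43.9 -15.9 z 36.8 toolx yaw-lane 3.139 zax [-0.028 -0.012 -1.   ] F [-16.5 -22.3   4.7] w -0.024098999302033578
move cm tool [-1.79  0.6   0.12]
```

View pics/s12.png

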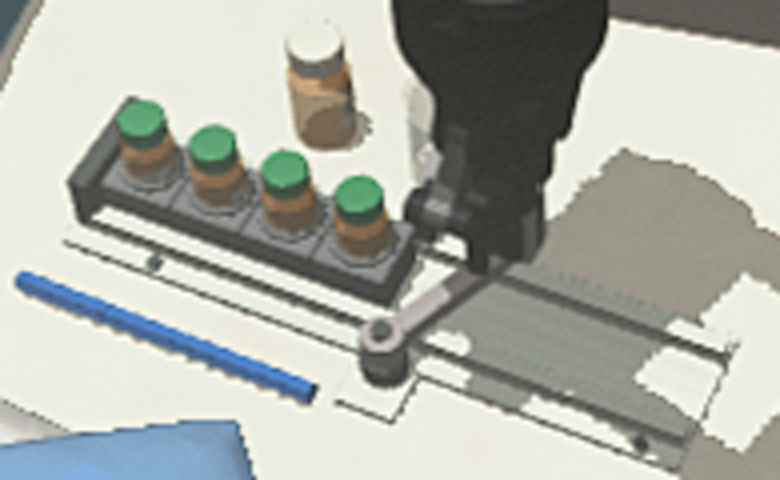

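Call:
arm_command(
  steps=[
    {"x": 0.8, "y": 0, "z": 0, "turn": 0},
    {"x": 2, "y": 0, "z": 0, "turn": 0},
    {"x": 3.5, "y": 0, "z": 0, "turn": 0},
    {"x": 4.5, "y": 0.5, "z": 0, "turn": 0},
    {"x": 4.5, "y": 0.5, "z": 0, "turn": 0},
  ],
)

```text
clock: 12.92
position: [511.1, -203.6, 37.7]
ee_rot: [-0.283, -3.103, 0.024]
ft_force: [0.0, -0.2, -0.6]
gripper_width: -0.1
```

Run:
```python
from h import *
state()
a=robot.get_image('side')[180:300,175:370,::-1]; cv2.imwrite('pics/s13.png',cv2.resize(a,None,fx=4,fy=4,interpolation=cv2.INTER_CUBIC))
```

```text
t 12.925 lane xy -89.0 -10.3 z 37.7 toolx yaw-lane 3.139 zax [-0.026 -0.013 -1.   ] F [ 0.  -0.2 -0.6] w -0.07407223950035824
```

View pics/s13.png

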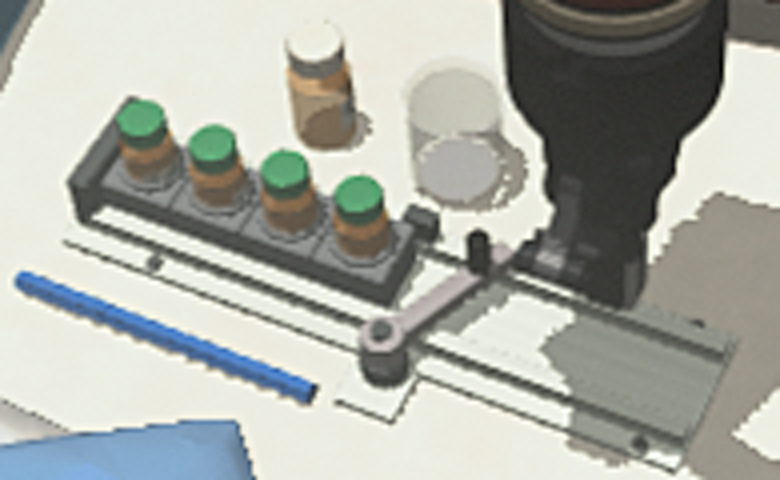

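Run:
```python
from h import *
for a in((503,271),(478,238)):
    w=unproj('side',S(a),47.5);d=w-L[:2];c,s=np.cos(L[2]),np.sin(L[2]);x,y=c*d[0]+s*d[1],-s*d[0]+c*d[1];print(x,y,np.hypot(x+14,y-38),np.arctan2(38-y,-14-x))
```

```text
-49.944005689237386 2.820772133089214 50.29462812567523 0.7746457227306712
-34.462000707122 -7.731734587106753 50.10074870981308 1.150077101395444
```

Call:
arm_command(
  steps=[
    {"x": -1.5, "y": 0.3, "z": 0.1, "turn": 0},
    {"x": -3, "y": 0.4, "z": 0.1, "turn": 0},
    {"x": -3.6, "y": 0.4, "z": 0.1, "turn": 0},
    {"x": -4, "y": 0.4, "z": 0.1, "turn": 0},
    {"x": -4.4, "y": 0.3, "z": 0.1, "turn": 0},
    {"x": -4.8, "y": 0.2, "z": 0.1, "turn": 0},
    {"x": -5.2, "y": 0.1, "z": 0.1, "turn": 0},
  ],
)

```text
clock: 13.85
position: [562.9, -212.6, 35.6]
ee_rot: [-0.283, -3.104, 0.024]
ft_force: [-1.4, -0.3, -1.2]
gripper_width: 0.0
```

Run:
```python
from h import *
go((-27,-11,36))
a=robot.get_image('side')[180:300,175:370,::-1]; cv2.imwrite('pics/s14.png',cv2.resize(a,None,fx=4,fy=4,interpolation=cv2.INTER_CUBIC))
```

```text
t 13.85 lane xy -36.3 -10.0 z 35.6 toolx yaw-lane 3.139 zax [-0.026 -0.013 -1.   ] F [-1.4 -0.3 -1.2] w 0.03575235368344497
move cm tool [-0.93 -0.1  -0.06]
```

View pics/s14.png

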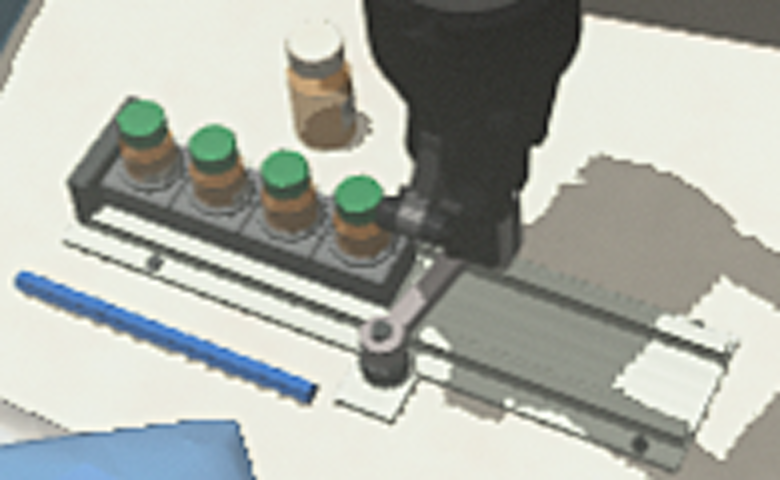

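Call:
arm_command(
  steps=[
    {"x": -0.3, "y": 0, "z": 0, "turn": 0},
    {"x": -0.6, "y": 0, "z": 0, "turn": 0},
    {"x": -0.8, "y": 0, "z": 0, "turn": 0},
    {"x": -1, "y": 0, "z": 0, "turn": 0},
    {"x": -1, "y": 0, "z": 0, "turn": 0},
  ],
)

```text
clock: 14.52
position: [571.2, -214.3, 35.5]
ee_rot: [-0.282, -3.099, 0.023]
ft_force: [-9.0, 0.9, 5.5]
gripper_width: -0.3
```

Run:
```python
from h import *
go((-27,-11,36))
a=robot.get_image('side')[180:300,175:370,::-1]; cv2.imwrite('pics/s15.png',cv2.resize(a,None,fx=4,fy=4,interpolation=cv2.INTER_CUBIC))
```

```text
t 14.525 lane xy -27.9 -10.2 z 35.5 toolx yaw-lane 3.139 zax [-0.031 -0.012 -0.999] F [-9.   0.9  5.5] w -0.254897427204286
move cm tool [-0.08 -0.08 -0.05]
```

View pics/s15.png

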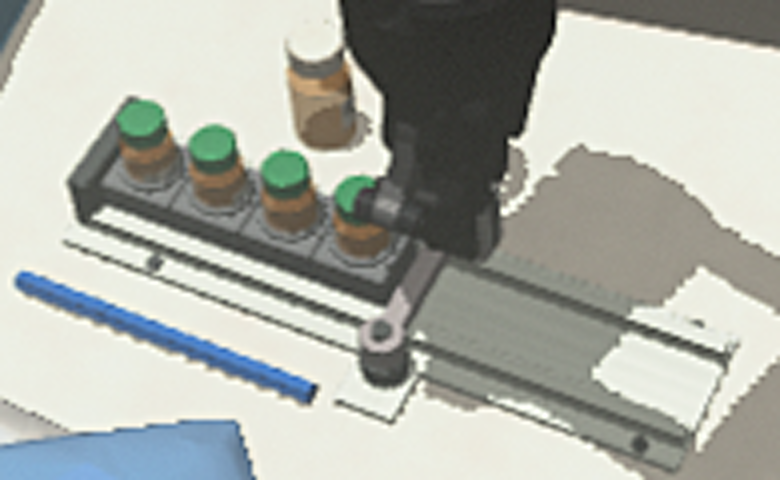

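Force rose to 9 N with the bar apparently at its limit (TCP x −27.9, as predicted). One slight extra press, then back off.

Call:
arm_command(
  steps=[
    {"x": -0.3, "y": 0, "z": 0, "turn": 0},
    {"x": -0.4, "y": 0, "z": 0, "turn": 0},
    {"x": -0.4, "y": 0, "z": 0, "turn": 0},
  ],
)

```text
clock: 14.95
position: [571.5, -214.4, 35.4]
ee_rot: [-0.281, -3.088, 0.021]
ft_force: [-15.1, 1.9, 11.7]
gripper_width: 0.1
```

Call:
arm_command(
  steps=[
    {"x": 0.8, "y": 0, "z": 0, "turn": 0},
    {"x": 2, "y": 0, "z": 0, "turn": 0},
    {"x": 4, "y": 0, "z": 0, "turn": 0},
    {"x": 6, "y": 0, "z": -2, "turn": 0},
    {"x": 8, "y": 0, "z": -6, "turn": 0},
    {"x": 10, "y": 0, "z": -10, "turn": 0},
    {"x": 14, "y": 4, "z": -12, "turn": 0},
    {"x": 18, "y": 8, "z": -12, "turn": 0},
    {"x": 18, "y": 12, "z": -12, "turn": 0},
    {"x": 18, "y": 12, "z": -12, "turn": 0},
  ],
)

```text
clock: 16.2
position: [420.8, -60.8, 160.2]
ee_rot: [-0.275, -3.09, 0.021]
ft_force: [-0.2, 0.9, 0.1]
gripper_width: 0.0
```

Run:
```python
from h import *
state()
a=robot.get_image('side')[180:300,175:370,::-1]; cv2.imwrite('pics/s16.png',cv2.resize(a,None,fx=4,fy=4,interpolation=cv2.INTER_CUBIC))
a=robot.get_image('top')[115:290,225:365,::-1]; cv2.imwrite('pics/t16.png',cv2.resize(a,None,fx=3.4,fy=3.4,interpolation=cv2.INTER_CUBIC))
```

```text
t 16.2 lane xy -203.3 114.0 z 160.2 toolx yaw-lane 3.143 zax [-0.04  -0.01  -0.999] F [-0.2  0.9  0.1] w 0.013695563396991628
```

View pics/s16.png

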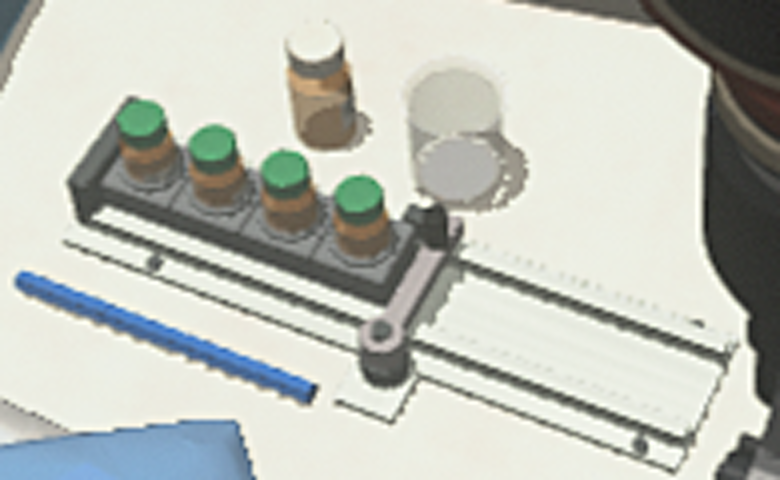

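View pics/t16.png

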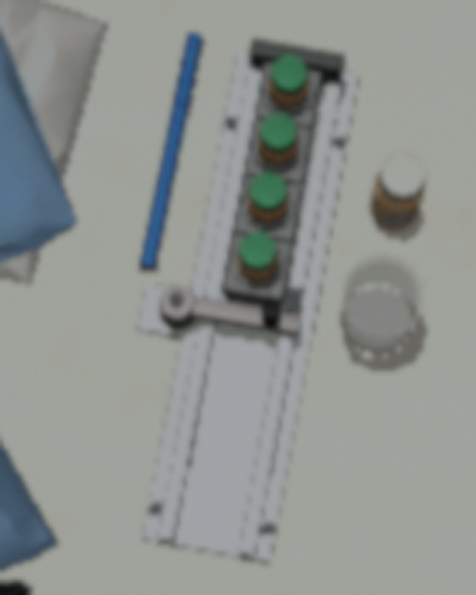

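Run:
```python
from h import *
c,s=np.cos(L[2]),np.sin(L[2])
def lane(n,u,z):
    d=unproj(n,u,z)-L[:2];return c*d[0]+s*d[1],-s*d[0]+c*d[1]
for n,u in(('side',S((433,211))),('top',T((271,309)))):
    x,y=lane(n,u,47.5);print('pin',x,y,np.arctan2(38-y,-14-x))
for a in((289,72),(279,131),(267,188),(258,248)):print(lane('top',T(a),61))
for a in((142,119),(213,144),(287,168),(358,194)):print(lane('side',S(a),61))
```

```text
pin -12.715743853150723 -12.625159720552613 1.5961588298150753
pin -13.48216187767085 -11.965702226671038 1.5811598273591927
(np.float64(108.83434364331941), np.float64(0.820857718074965))
(np.float64(76.4642424454507), np.float64(0.24348300257202382))
(np.float64(45.34622558856321), np.float64(0.8658178836730572))
(np.float64(13.324616289107386), np.float64(-0.2976434964960837))
(np.float64(107.82462012569765), np.float64(1.7869995662846492))
(np.float64(75.8777810104364), np.float64(1.6345494223030883))
(np.float64(43.62169181431779), np.float64(0.5646020060110946))
(np.float64(12.486628694122366), np.float64(0.8654917744066442))
```

Run:
```python
import cv2
a=cv2.imread('pics/s16.png')[180:400,330:500];cv2.imwrite('pics/z.png',cv2.resize(a,None,fx=2.7,fy=2.7))
```

```text
(no output)
```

View pics/z.png

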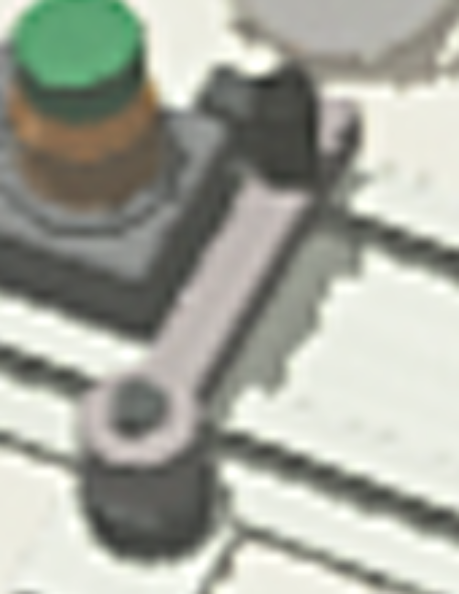

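The train is home and the bar measures about 1.57 rad, with the carriers within measurement error of their home places. Handing in.

```bash
python3 -c "
from workcell import robot
print(robot.sign_off())"
```

```text
the job is handed in; nothing more can be done
None
```

I pushed the four carriers as one train until the front one stalled on the end stop. I then swung the bar closed by its pin, backed the arm off clear of everything, and handed the job in at about 16 s of the 51 s.

**Train:** with the bar still open, the tool stalled at lane x −12 while the wrist force rose to about 25 N. In the last pictures the front carrier is at lane x of about 108–109 mm (home 109) and the last at about 12.5–13 mm (home 13). All four stand upright and lie within 2 mm of the lane's centre line.

**Bar:** the pin measured 1.58 rad in the top picture and 1.60 rad in the side picture. Both are slightly past the 1.571 limit, so they agree with fully closed to within measurement error.

**What went wrong on the way:** my first push on the pin from behind slipped off to the side, with about 28 N on the wrist. I backed off, realigned and finished the push with about 20 N. The carriers and bystanders did not move.

**Bystanders:** the pen, vial and beaker look unmoved in the last pictures. The petri dishes lay outside the cropped part of those pictures, so I did not check them again. The tool passed over their neighbourhood only above about 100 mm and met no force.

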